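Fetch the stray tube and cradle the samples

ROBOT

A 6-joint arm with a two-finger parallel gripper is mounted at the origin on a cart in front of the work surface, level with it; the furniture and walls round the work are solid. World frame = base frame: x ahead of the robot, y to its left, z up, the work surface at z = 0. Lengths are in mm, angles in rad, forces in N, time in s.
With the tool pointing down it reaches from about 375 to 975 mm from the base axis. Payload 3.8 kg.
Tool frame: the origin (TCP) lies at the very end of the fingers, on their centre line; the grasp point (between the pads) lies env.pinch_z behind it (env.pinch_z is the distance from the TCP to the grasp point, in mm); z points along the fingers, y is the direction in which the jaws open and shut (so a half turn about z gives the same grasp; the last joint's range is limited). The gripper opens to 88 mm and grips with 3 to 60 N. Pads are 18 mm wide; open, the fingers measure 123 mm over their backs; the gripper's body (75 mm by 187 mm) begins 45 mm behind the grasp point.
Start: joints at [1.25, 0.264, 1.604, -0, 1.274, -0.037], TCP at [189.002, 647.994, 238.706] pointing down, gripper open.
Joint ranges: [-2.63, 2.63], [-0.94, 2.18], [0.31, 2.57], [-1.31, 4.45], [0, 2.66], [-2.55, 2.55]. Speed limits (rad/s): [2.57, 2.57, 3.14, 3.14, 3.14, 3.14].

INTERFACE

Orientations are given as [roll, pitch, yaw] about the fixed x, y, z axes, in that order (R = Rz(yaw) Ry(pitch) Rx(roll)).
In Python, from station import sensors, viewer, close_job, env gives the robot as it stands.
- The arm moves only by the tool play_rows, never from a script. Its argument "moves" is a list that holds one entry, the list of rows, each a list of 7 numbers: the turn, a rotation vector about the tool's x, y, z in units of 45 degrees (1.0 is 45 degrees), then the shift along the tool's x, y, z in units of 0.3 m (1.0 is 0.3 m), then the closure, from 0 (fully open) to 1 (shut). A call has 1 to 10 rows; each row is the pose to reach, as a shift and turn from the pose commanded when the call began, along the tool's axes at that moment; what a row does not reach only later rows make up. A row lasts 1/10 s, in which the tool goes at most 50 mm and 8.59 degrees, less where a joint would pass 70% of its speed; a pose out of reach is approached as far as the arm can. A call with a number of a shift or a turn outside -1 to 1 is refused whole. A call with a gripper value outside its range is refused whole. The fingers move at their own pace and stop on an object; "grip_force" is the grip in N (left out, the last holds). Time passes only in rows, so rows that repeat a pose let the fingers close. It gives the time, the measured TCP pose, the force and the opening at its end, in the units of the state.
- sensors.observe(): the state, without advancing time (a new reading comes with each control period).
- viewer.get_image(name): name is "side" or "top"; returns the picture (400x640x3 uint8, red, green, blue); there is no depth.
- viewer.get_calibration(name): a dict with "fx", "fy", "cx", "cy" (pixels), "rvec" (rotation vector, rad) and "tvec" (3), from world to camera coordinates, as OpenCV has them. Camera axes: x right, y down, z forward; pixel columns grow to the right and rows downward; lengths in mm; the calibration is good to about 2 mm. A picture is of the moment at which its call begins. get_calibration takes no time and is no camera call.
- close_job(): hands the job in, once; it reports no verdict.
The state is a dict: "clock": time; "qpos": joint angles; "qd": joint speeds; "tau": joint torques, N m; "tcp_pos": TCP position; "tool_rot": TCP orientation; "wrist_force": force on the tool from outside, world axes, zero at the start; "ft_torque": the same for the moment, N m; "grip_width": opening from 0.0 (shut) to 1.0 (fully open).
Only numpy, scipy, OpenCV 4.12 (cv2) and the standard library are available. Lean on these libraries where they do the work, as an engineer would, in place of code of your own. Each camera call takes 0.05 s, during which the arm holds its last target. There are 200 camera calls.

TASK

A blue-capped sample tube has rolled under the low white riser shelf: reach in with the green-handled hooked probe, drag the tube out onto the open bench, and lay the probe back down flat on the bench clear of the riser. Then lay that tube and the red-capped tube gently into the two free V-grooves of the cradle, one in each, resting in both rails with the caps on the blue rail's side, like the purple-capped tube that already lies there. Do not disturb that tube, the specimen cup, the stain jar or the petri dish.

Things in the scene. Friction and masses are not known exactly. Their poses are not given: they have to be found in the camera images.
- riser: low white bench riser, fixed: top board 120 (x) by 260 (y) by 8 mm on two end panels; clear height under the board 58 mm, its top 66 mm above the bench; open at the front (-x) and back (+x). Origin on the bench under its centre. A flat packet and a blue box (22 mm high) are fixed on its rear half and can be left alone.
- riser_front (a point): point on the bench below the middle of the riser's front edge (60 mm in front of its origin, same axes)
- probe: hooked flat probe, loose, 90 g, lying flat and stable on the bench: green handle block with two black bands, 80 long, 18 wide, 24 mm high, from x = -60 to +20 mm; a flat steel strip 16 wide and 4 thick runs forward from the handle's end at height 20 to 24 mm, to a turned-down steel lip at x = 115 mm, 60 wide (y), 4 thick and reaching down to 1 mm above the bench. Origin on the bench under the centre line, +x from handle to lip, z up.
- probe_grip (a point): grip point in the probe's handle, near its centre of mass, 5 mm behind the origin and 14 mm above the bench; pinch the handle across its 18 mm width (y). The lip is 120 mm ahead of it.
- probe_lip (a point): middle of the lower edge of the probe's lip
- cradle: V-groove cradle, fixed: aluminium base plate 168 (x) by 70 (y) by 7 mm with two upright notched rails 8 mm thick, centred at y = -21 mm (white) and y = +21 mm (blue), so 34 mm is free between them. Each rail has three 90-degree V-notches, 34 mm wide and 17 mm deep, 48 mm apart; a tube lies along y across both rails. Notch bottoms 34 mm, crests 51 mm above the bench. Origin on the bench under its centre.
- groove0 (a point): bottom of the first groove (free), midway between the rails, 34 mm above the bench, 48 mm to -x of the cradle's centre; its axes are the cradle's. A tube seated there has its axis 9 mm above this point.
- groove1 (a point): the same for the middle groove (free)
- groove2 (a point): the same for the third groove, at +x, in which the purple-capped tube already lies
- tube_lost: clear sample tube with a blue cap, 83 mm long, loose, 10 to 17 g. Barrel 12.8 mm in diameter, closed round end; cap 16 mm in diameter and 17 mm long. Origin at the centre of the closed end; +z runs along the tube to the cap. At the start it lies under the riser, roughly along the riser's y, cap towards +y. It rolls, but soon comes to rest.
- tube_lost_mid (a point): middle of that tube's bare barrel on its axis, 33 mm from the closed end: grip it here; when laid, this point belongs midway between the rails (7 to 8 mm of slack each way). Lying on the bench it is 7 mm high.
- tube_lost_cap (a point): point on that tube's axis in its cap, 75 mm from the closed end
- tube_open: clear sample tube with a red cap, 83 mm long, loose, 10 to 17 g. Barrel 12.8 mm in diameter, closed round end; cap 16 mm in diameter and 17 mm long. Origin at the centre of the closed end; +z runs along the tube to the cap. At the start it lies on the open bench.
- tube_open_mid (a point): middle of that tube's bare barrel on its axis, 33 mm from the closed end: grip it here; when laid, this point belongs midway between the rails (7 to 8 mm of slack each way). Lying on the bench it is 7 mm high.
- tube_open_cap (a point): point on that tube's axis in its cap, 75 mm from the closed end
- tube_done: clear sample tube with a purple cap, 83 mm long, loose, 10 to 17 g. Barrel 12.8 mm in diameter, closed round end; cap 16 mm in diameter and 17 mm long. Origin at the centre of the closed end; +z runs along the tube to the cap. It lies in groove2, cap on the blue rail's side, and shall stay there.
- tube_done_mid (a point): middle of that tube's bare barrel on its axis, 33 mm from the closed end: grip it here; when laid, this point belongs midway between the rails (7 to 8 mm of slack each way). Lying on the bench it is 7 mm high.
- tube_done_cap (a point): point on that tube's axis in its cap, 75 mm from the closed end
- cup: lidded specimen cup with a yellow lid, 58 mm across, 75 mm high, loose; bystander. Origin under its centre.
- jar: stain jar with a black lid, 58 mm across, 97 mm high, loose; bystander. Origin under its centre.
- dish: petri dish with lid, 62 mm across, 15 mm high, loose; bystander. Origin under its centre.
Not all that is in view belongs to the job. Leave any black look-alike of the cradle alone.

How it is judged (in metres and radians):
On the way, in this order (a step that is already met when the one before it is completed fails the run):
1. the blue-capped tube has been dragged out: it lies on the bench wholly in front of the riser (x of tube_lost_mid in the frame of riser_front below -0.02 m and x of each of tube_lost_cap, tube_lost in the frame of riser_front below -0.012 m and height (world z) of tube_lost_mid below 0.015 m), for 0.2 s.
2. the probe is laid down: flat on the bench, lip clear of the riser, released (height (world z) of probe between -0.005 and 0.006 m and angle between probe's own z axis and vertical below 0.1 rad and (x of probe_lip in the frame of riser_front below 0 m or y of probe_lip in the frame of riser_front below -0.13 m or y of probe_lip in the frame of riser_front above 0.13 m) and contact force between the fingers and probe below 0.05 N), for 0.2 s.
At the end, for the whole second after the job is handed in: Blue and red tube one each in groove0/groove1, purple in groove2: barrel middle within 5 mm across, 10 mm along, 4-14 mm above the notch bottom, in line within 0.12 rad, caps on the blue side. Probe flat on the bench (6 mm, 0.1 rad), lip not under the riser. All released, under 0.02 m/s (all of step 2 and (((x of tube_lost_mid in the frame of groove0 between -0.005 and 0.005 m and y of tube_lost_mid in the frame of groove0 between -0.01 and 0.01 m and z of tube_lost_mid in the frame of groove0 between 0.004 and 0.014 m and angle between the z axis of tube_lost and the y axis of cradle, either way round below 0.12 rad and y of tube_lost_cap in the frame of groove0 above 0.02 m) and (x of tube_open_mid in the frame of groove1 between -0.005 and 0.005 m and y of tube_open_mid in the frame of groove1 between -0.01 and 0.01 m and z of tube_open_mid in the frame of groove1 between 0.004 and 0.014 m and angle between the z axis of tube_open and the y axis of cradle, either way round below 0.12 rad and y of tube_open_cap in the frame of groove1 above 0.02 m)) or ((x of tube_lost_mid in the frame of groove1 between -0.005 and 0.005 m and y of tube_lost_mid in the frame of groove1 between -0.01 and 0.01 m and z of tube_lost_mid in the frame of groove1 between 0.004 and 0.014 m and angle between the z axis of tube_lost and the y axis of cradle, either way round below 0.12 rad and y of tube_lost_cap in the frame of groove1 above 0.02 m) and (x of tube_open_mid in the frame of groove0 between -0.005 and 0.005 m and y of tube_open_mid in the frame of groove0 between -0.01 and 0.01 m and z of tube_open_mid in the frame of groove0 between 0.004 and 0.014 m and angle between the z axis of tube_open and the y axis of cradle, either way round below 0.12 rad and y of tube_open_cap in the frame of groove0 above 0.02 m))) and x of tube_done_mid in the frame of groove2 between -0.005 and 0.005 m and y of tube_done_mid in the frame of groove2 between -0.01 and 0.01 m and z of tube_done_mid in the frame of groove2 between 0.004 and 0.014 m and angle between the z axis of tube_done and the y axis of cradle, either way round below 0.12 rad and y of tube_done_cap in the frame of groove2 above 0.02 m and linear speed of each of tube_lost, tube_open, tube_done, probe below 0.02 m/s); the robot touches nothing.
It fails at once if the specimen cup, stain jar or petri dish is shifted more than 30 mm or tipped (distance of any of cup, jar, dish from where it was at the start of the episode above 0.03 m or angle between any of cup, jar, dish's own z axis and vertical above 0.4 rad).
It fails at once if the purple-capped tube is moved more than 15 mm (distance of tube_done_mid from where it was at the start of the episode above 0.015 m).
It fails at once if the blue-capped tube is touched by the fingers while it is still under the riser (the probe is to be used) (contact force between the fingers and tube_lost above 0.2 N and x of tube_lost_mid in the frame of riser_front above 0 m and z of tube_lost_mid in the frame of riser_front below 0.05 m and y of tube_lost_mid in the frame of riser_front between -0.13 and 0.13 m).
It fails at once if a tube is dropped or thrown: above the bench, out of the fingers and faster than 0.6 m/s (a fall of some 2 cm) ((contact force between the fingers and tube_lost below 0.01 N and height (world z) of tube_lost_mid above 0.03 m and linear speed of tube_lost above 0.6 m/s) or (contact force between the fingers and tube_open below 0.01 N and height (world z) of tube_open_mid above 0.03 m and linear speed of tube_open above 0.6 m/s)).
It also fails if it takes over 64 s, if anything falls off the work surface, if the arm or the gripper's body presses on something with over 40 N, if the wrist force passes 120 N, or if a joint passes its speed limit or range.

## Working session

There is one attempt and no reset: what is moved stays moved. The work goes in short steps, Python scripts to look and compute and a tool call to move; the robot and the scene stay as the last step left them, time stands still between calls to the robot, and variables do not carry over. Pictures are saved under pics/ and viewed, about 8 in all and at most 12, crops included, and the job is handed in when it is done.

Besides the shell and the picture viewer there is one more tool, called after "Request:" as name(argument=value, ...) on one line, values as JSON. play_rows: Moves the arm, as the interface text tells. Shifts and turns lie within -1 to 1; 1 stands for 0.3 m of shift or 45 degrees of turn. Its arguments: {"type":"object","properties":{"moves":{"type":"array"},"grip_force":{"type":"number"}},"required":["moves"]}

```bash
mkdir -p pics; cat > h.py <<'E'
import numpy as np, cv2
from station import sensors, viewer, close_job, env
def snap(n,f):
    im=viewer.get_image(n); cv2.imwrite('pics/'+f+'.png',im[:,:,::-1]); return im
def cal(n):
    c=viewer.get_calibration(n); R=cv2.Rodrigues(np.array(c['rvec'],float))[0]; t=np.array(c['tvec'],float).ravel()
    return c,R,t
def ray(n,uv,z):
    c,R,t=cal(n); d=R.T@np.array([(uv[0]-c['cx'])/c['fx'],(uv[1]-c['cy'])/c['fy'],1.]); o=-R.T@t
    return o+d*(z-o[2])/d[2]
def proj(n,p):
    c,R,t=cal(n); q=R@np.array(p,float)+t; return np.array([c['fx']*q[0]/q[2]+c['cx'],c['fy']*q[1]/q[2]+c['cy']])
E
python3 - <<'E'
from h import *
a=snap('top','t0');b=snap('side','s0')
for n in('top','side'):
    c,R,t=cal(n);print(n,c['fx'],-R.T@t,R[2])
print(env.pinch_z,sensors.observe())
E
```

```text
top 421.5802769575376 [ 409.64825142  -67.93279298 1484.49435076] [ 0.11370917 -0.00747339 -0.99348597]
side 461.77658514840056 [ -44.14979911 1524.5997665  1027.81882543] [ 0.3032026  -0.81010242 -0.50179901]
18.700000000000003 {'clock': 0.1, 'qpos': array([ 1.25008738e+00,  2.64689459e-01,  1.60520029e+00,  5.77028223e-06,
        1.27372776e+00, -3.68982580e-02]), 'qd': array([ 0.00017154, -0.00154352, -0.00274346, -0.00025267, -0.00037782,
       -0.00037577]), 'tau': array([ 4.17184572e-05, -5.03629911e+01, -3.58068430e+01,  7.30535598e-02,
        2.33966875e-02, -7.01961812e-05]), 'tcp_pos': array([188.8094294 , 647.3946333 , 237.52473876]), 'tool_rot': array([-3.13956939e+00, -8.02067691e-05,  2.85778019e+00]), 'wrist_force': array([-1.0362967 , -0.12148042, -0.77721247]), 'ft_torque': array([-0.02696267,  0.02644828,  0.028442  ]), 'grip_width': 0.9984766769377117}
```

View pics/t0.png

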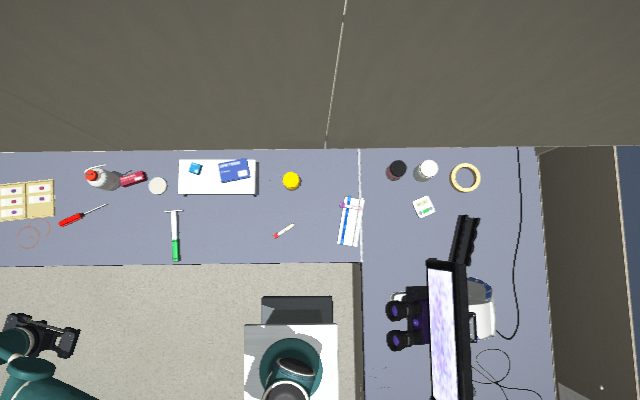

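View pics/s0.png

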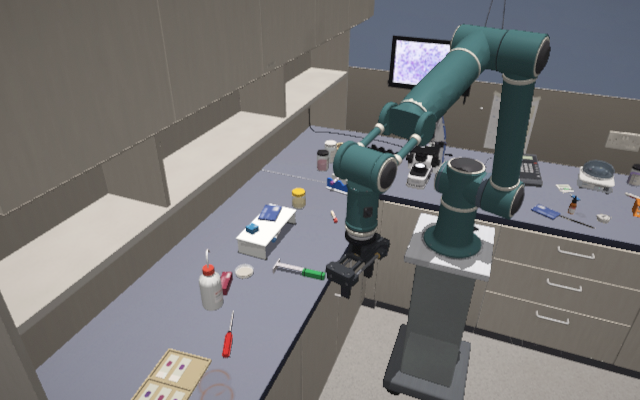

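Top view: probe (175,235), riser (178-257,160-195), red tube (284,231), cradle with blue and white rails (350,220). The black look-alike is at (463,240) and not wanted. Next, enlarged crops.

```bash
python3 - <<'E'
from h import *
a=cv2.imread('pics/t0.png');b=cv2.imread('pics/s0.png')
r=lambda i,x,y,w,h,s:cv2.resize(i[y:y+h,x:x+w],None,fx=s,fy=s,interpolation=cv2.INTER_CUBIC)
A=r(a,320,190,50,60,6);B=r(a,155,200,50,60,6);C=r(b,315,170,50,60,6)[:,:200]
cv2.imwrite('pics/z0.png',np.vstack([np.hstack([A,B,C]),r(b,230,195,133,40,6)[:, :800][:240]]))
hsv=cv2.cvtColor(a,cv2.COLOR_BGR2HSV)
def m(lo,hi,box,name):
    k=cv2.inRange(hsv,lo,hi);x,y,w,h=box;q=np.zeros_like(k);q[y:y+h,x:x+w]=k[y:y+h,x:x+w]
    p=cv2.findNonZero(q);print(name,None if p is None else (len(p),cv2.minAreaRect(p)));return p
m((50,120,60),(75,255,255),(160,200,40,65),'green')
m((0,120,80),(8,255,255),(265,215,40,30),'redcap')
m((100,120,80),(125,255,255),(320,190,50,60),'bluerail')
m((130,60,60),(160,255,255),(320,190,50,60),'purple')
m((0,0,215),(180,40,255),(170,150,95,55),'riser')
m((0,0,170),(180,60,255),(265,215,40,30),'tubewhite')
m((20,120,80),(35,255,255),(270,165,40,40),'cup')
E
```

```text
Traceback (most recent call last):
ValueError: all the input array dimensions except for the concatenation axis must match exactly, but along dimension 1, the array at index 0 has size 800 and the array at index 1 has size 798
```

```bash
python3 - <<'E'
from h import *
a=cv2.imread('pics/t0.png');b=cv2.imread('pics/s0.png')
r=lambda i,x,y,w,h,s:cv2.resize(i[y:y+h,x:x+w],None,fx=s,fy=s,interpolation=cv2.INTER_CUBIC)
A=r(a,320,190,50,60,6);B=r(a,155,200,50,60,6);C=r(b,315,170,50,60,6)[:,:200]
cv2.imwrite('pics/z0.png',np.vstack([np.hstack([A,B,C]),r(b,230,195,134,40,6)[:, :800][:240]]))
hsv=cv2.cvtColor(a,cv2.COLOR_BGR2HSV)
def m(lo,hi,box,name):
    k=cv2.inRange(hsv,lo,hi);x,y,w,h=box;q=np.zeros_like(k);q[y:y+h,x:x+w]=k[y:y+h,x:x+w]
    p=cv2.findNonZero(q);print(name,None if p is None else (len(p),cv2.minAreaRect(p)));return p
m((50,120,60),(75,255,255),(160,200,40,65),'green')
m((0,120,80),(8,255,255),(265,215,40,30),'redcap')
m((100,120,80),(125,255,255),(320,190,50,60),'bluerail')
m((130,60,60),(160,255,255),(320,190,50,60),'purple')
m((0,0,215),(180,40,255),(170,150,95,55),'riser')
m((0,0,170),(180,60,255),(265,215,40,30),'tubewhite')
m((20,120,80),(35,255,255),(270,165,40,40),'cup')
E
```

```text
green (127, ((175.0, 250.0), (22.0, 6.0), 90.0))
redcap (16, ((275.38458251953125, 235.57688903808594), (3.605551242828369, 3.882901668548584), 56.3099365234375))
bluerail (104, ((345.3980407714844, 219.48341369628906), (2.4101340770721436, 47.835418701171875), 9.246112823486328))
purple (22, ((342.0, 205.0), (4.0, 4.0), 90.0))
riser (2013, ((216.5, 171.5), (43.0, 77.0), 90.0))
tubewhite (1156, ((284.5, 229.5), (29.0, 39.0), 90.0))
cup (230, ((291.0, 180.5), (17.0, 16.0), 90.0))
```

View pics/z0.png

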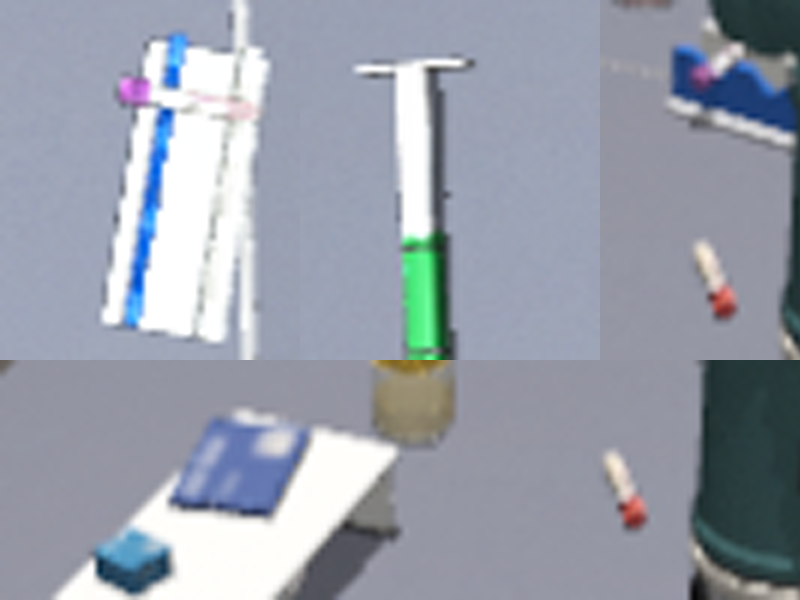

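Crop: the cradle's purple tube lies at its +x end with its cap on the blue rail (+y). groove0 and groove1 are free and yaw is about -9°. The probe lip points +x, and the red cap faces +y/-x. Now world coordinates, and an enhanced look under the riser.

```bash
python3 - <<'E'
from h import *
P=lambda u,v,z:np.round(ray('top',(u,v),z)[:2],1)
print('cradle base corners z7',[P(320+x/6,190+y/6,7) for x,y in((150,40),(266,50),(220,340),(103,322))])
print('rail blue ends z45',P(320+178/6,190+35/6,48),P(320+133/6,190+322/6,48))
print('purple',P(342,205,43))
print('handle front',P(155+121/6,240,24),'lip ends',P(155+56/6,200+69/6,24),P(155+172/6,200+62/6,24),'handle mid',P(175.3,250.2,24),'back',P(175.8,261.2,24))
print('redcap',P(275.4,235.6,8))
print('cup',P(291,180.5,75),'dish',P(157.5,186,15))
print('riser corners z66',[P(*q,66) for q in((179,160),(257,160.5),(257,195),(178,193.5))])
a=cv2.imread('pics/t0.png');b=cv2.imread('pics/s0.png')
r=lambda i,x,y,w,h,s:cv2.resize(i[y:y+h,x:x+w],None,fx=s,fy=s,interpolation=cv2.INTER_CUBIC)
g=lambda i:(np.clip(i/255.*1.0,0,1)**.5*255).astype(np.uint8)
cv2.imwrite('pics/z1.png',np.vstack([r(g(b),233,200,80,60,7.5),np.hstack([r(g(a),170,150,100,50,4.),r(g(a),262,215,40,40,5)])]))
E
```

```text
cradle base corners z7 [array([ 590.9, -196.6]), array([ 584.1, -264.8]), array([ 414.8, -233.4]), array([ 426.1, -165.6])]
rail blue ends z45 [ 588.5 -209.2] [ 425.4 -179.9]
purple [ 557.7 -182.5]
handle front [445.8 393.2] lip ends [544.8 433.1] [548.  366.2] handle mid [410.9 391.9] back [373.4 389.4]
redcap [456.9  49.5]
cup [639.9  -9.2] dish [635.9 462.5]
riser corners z66 [array([717. , 373.3]), array([712. , 106.9]), array([593. , 106.8]), array([601.5, 374.1])]
```

View pics/z1.png

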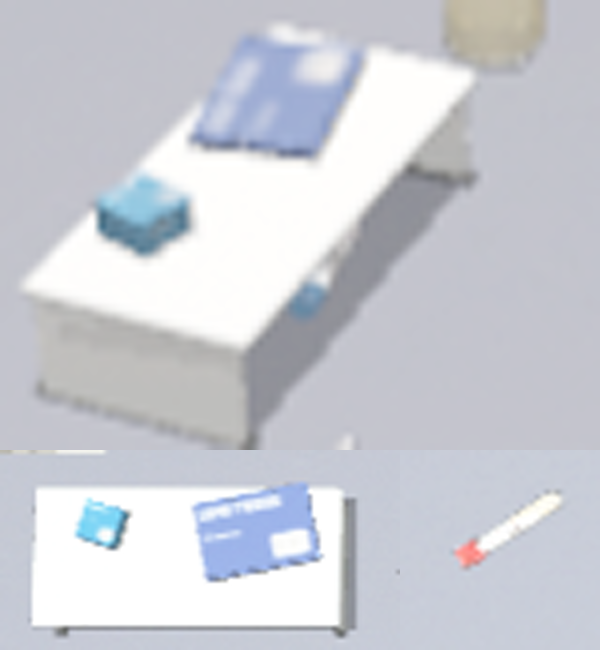

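```bash
python3 - <<'E'
from h import *
S=lambda x,y,z:np.round(ray('side',(233+x/7.5,200+y/7.5),z)[:2],1)
print('lost cap near',S(308,300,8),'seen barrel',S(330,265,7),S(355,232,7))
print('riser front corners bench',S(250,443,0),S(470,180,0),'top',S(245,350,66),S(476,72,66),S(22,288,66))
P=lambda u,v,z:np.round(ray('top',(u,v),z)[:2],1)
c=P(275.6,235.6,8);e=P(293.6,224,6.5);print('red',c,e,np.linalg.norm(c-e))
for n,p in(('top',(558,-182,43)),):print(proj('side',p))
b=cv2.imread('pics/s0.png');h=cv2.cvtColor(b,cv2.COLOR_BGR2HSV)
for nm,lo,hi,(x,y,w,hh),z in(('purple',(130,60,60),(165,255,255),(320,165,25,30),43),('red',(0,120,80),(8,255,255),(325,205,20,25),8),('green',(50,120,60),(75,255,255),(295,260,35,25),14),('bluecap',(95,60,60),(120,255,255),(268,233,14,12),8)):
    k=cv2.inRange(h[y:y+hh,x:x+w],lo,hi);p=cv2.findNonZero(k)
    if p is not None:
        q=p.reshape(-1,2).mean(0)+(x,y);print(nm,len(p),q,ray('side',q,z)[:2].round(1))
E
```

```text
lost cap near [621.3 263.9] seen barrel [625.1 231.1] [626.3 199.6]
riser front corners bench [600.2 368.8] [595.6 123.1] top [592.7 382.2] [593.1 119. ] [712.5 378.8]
red [456.9  48.8] [496.6 -14.3] 74.54998323272784
[331.22517221 182.66441877]
purple 12 [331.5 182.5] [ 557.4 -183.9]
red 9 [335. 220.] [456.4  46.5]
green 147 [312.92517007 273.67346939] [409.9 395.4]
bluecap 20 [273.5 240. ] [623.2 264.7]
```

Blue tube: cap at about (623,264), barrel running toward y≈187, axis x≈626, which is 30 mm inside the front edge (x≈597). Probe grip is near (425,393), yaw 3.2°. Now a move helper, then approach the probe.

```bash
cat >> h.py <<'E'
import json,os
from scipy.spatial.transform import Rotation as Ro
def plan(*targets):
    """targets: (x,y,z,yaw_deg), tool down; prints rows' pose numbers relative to last commanded pose, keeps last as commanded"""
    f='cmd.json'; c=json.load(open(f)) if os.path.exists(f) else [189.002,647.994,238.706,np.degrees(2.8578)]
    R=Ro.from_euler('xyz',[np.pi,0,np.radians(c[3])])
    for t in targets:
        d=R.inv().apply(np.array(t[:3])-c[:3])/300; w=(R.inv()*Ro.from_euler('xyz',[np.pi,0,np.radians(t[3])])).as_rotvec(degrees=True)/45
        print(t,np.round(np.r_[w,d],4).tolist())
    json.dump(list(map(float,targets[-1])),open(f,'w'))
E
python3 - <<'E'
from h import *
plan((425,393.5,110,183.2))
plan((425,393.5,3.5,183.2))
E
```

```text
(425, 393.5, 110, 183.2) [0.0, 0.0, -0.4324, -0.9927, -0.5941, 0.429]
(425, 393.5, 3.5, 183.2) [0.0, 0.0, 0.0, -0.0, -0.0, 0.355]
```

Request:
play_rows(moves=[[[0,0,-0.4324,-0.9927,-0.5941,0.429,0.3],[0,0,-0.4324,-0.9927,-0.5941,0.429,0.3],[0,0,-0.4324,-0.9927,-0.5941,0.429,0.3],[0,0,-0.4324,-0.9927,-0.5941,0.429,0.3],[0,0,-0.4324,-0.9927,-0.5941,0.429,0.3],[0,0,-0.4324,-0.9927,-0.5941,0.429,0.3],[0,0,-0.4324,-0.9927,-0.5941,0.429,0.3],[0,0,-0.4324,-0.9927,-0.5941,0.429,0.3],[0,0,-0.4324,-0.9927,-0.5941,0.429,0.3],[0,0,-0.4324,-0.9927,-0.5941,0.429,0.3]]], grip_force=25)

```text
clock: 1.1
tcp_pos: [424.8, 393.2, 109.7]
tool_rot: [-3.141, -0.001, -3.087]
wrist_force: [-0.4, 1.1, -0.2]
grip_width: 0.701
```

Request:
play_rows(moves=[[[0,0,0,0,0,0.15,0.4],[0,0,0,0,0,0.28,0.4],[0,0,0,0,0,0.355,0.4],[0,0,0,0,0,0.355,0.5],[0,0,0,0,0,0.355,1],[0,0,0,0,0,0.355,1],[0,0,0,0,0,0.355,1],[0,0,0,0,0,0.355,1],[0,0,0,0,0,0.355,1],[0,0,0,0,0,0.355,1]]])

```text
clock: 2.1
tcp_pos: [425.1, 394.0, 4.2]
tool_rot: [3.141, 0.0, -3.086]
wrist_force: [-2.0, 1.6, 3.9]
grip_width: 0.2
```

```bash
python3 - <<'E'
from h import *
print(sensors.observe()['grip_width'])
plan((425,393.5,70,183.2))
plan((440,224,70,180))
plan((500,224,28,180))
E
```

```text
0.19957539504430177
(425, 393.5, 70, 183.2) [0.0, 0.0, 0.0, 0.0, 0.0, -0.2217]
(440, 224, 70, 180) [-0.0, -0.0, 0.0711, -0.0184, -0.5669, -0.0]
(500, 224, 28, 180) [0.0, 0.0, 0.0, -0.2, 0.0, 0.14]
```

Request:
play_rows(moves=[[[0,0,0,0,0,-0.1,1],[0,0,0,0,0,-0.2217,1],[0,0,0.0711,-0.0184,-0.14,-0.2217,1],[0,0,0.0711,-0.0184,-0.28,-0.2217,1],[0,0,0.0711,-0.0184,-0.42,-0.2217,1],[0,0,0.0711,-0.0184,-0.52,-0.2217,1],[0,0,0.0711,-0.0184,-0.5669,-0.2217,1],[0,0,0.0711,-0.0184,-0.5669,-0.2217,1]]])

```text
clock: 2.9
tcp_pos: [439.8, 222.4, 69.7]
tool_rot: [-3.141, -0.001, 3.139]
wrist_force: [0.3, -0.1, -0.1]
grip_width: 0.198
```

```bash
python3 - <<'E'
from h import *
a=snap('top','t1');b=snap('side','s1')
r=lambda i,x,y,w,h,s:cv2.resize(i[y:y+h,x:x+w,::-1],None,fx=s,fy=s,interpolation=cv2.INTER_CUBIC)
cv2.imwrite('pics/z2.png',np.hstack([r(a,180,140,80,120,5)[:500],r(b,230,200,80,100,5)]))
E
```

```text
(no output)
```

View pics/z2.png

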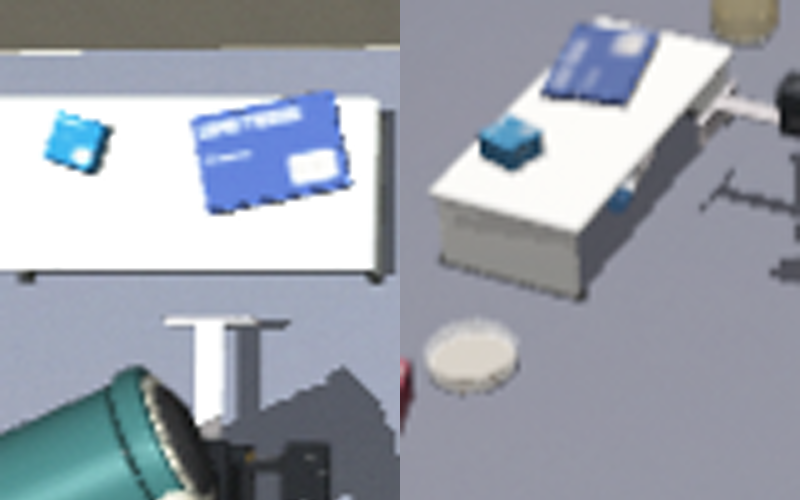

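```bash
python3 - <<'E'
from h import *
print('lip mid',ray('top',(225.1,204.6),90),ray('top',(212.6,204.6),90)[1],ray('top',(237.6,204.6),90)[1])
json.dump([440,224,70,180],open('cmd.json','w'))
plan((440,224,29,180),(500,224,29,180),(541,224,29,180),(541,224,5,180))
plan((500,224,5,180),(380,224,5,180))
E
```

```text
lip mid [559.10905275 209.61935966  90.        ] 251.07821832212545 168.1456650017255
(440, 224, 29, 180) [0.0, 0.0, 0.0, 0.0, -0.0, 0.1367]
(500, 224, 29, 180) [0.0, 0.0, 0.0, -0.2, 0.0, 0.1367]
(541, 224, 29, 180) [0.0, 0.0, 0.0, -0.3367, 0.0, 0.1367]
(541, 224, 5, 180) [0.0, 0.0, 0.0, -0.3367, 0.0, 0.2167]
(500, 224, 5, 180) [0.0, 0.0, 0.0, 0.1367, -0.0, -0.0]
(380, 224, 5, 180) [0.0, 0.0, 0.0, 0.5367, -0.0, -0.0]
```

Request:
play_rows(moves=[[[0,0,0,0,0,0.1367,1],[0,0,0,0,0,0.1367,1],[0,0,0,-0.1,0,0.1367,1],[0,0,0,-0.2,0,0.1367,1],[0,0,0,-0.29,0,0.1367,1],[0,0,0,-0.3367,0,0.1367,1],[0,0,0,-0.3367,0,0.17,1],[0,0,0,-0.3367,0,0.2,1],[0,0,0,-0.3367,0,0.2167,1],[0,0,0,-0.3367,0,0.2167,1]]])

```text
clock: 4.0
tcp_pos: [538.8, 223.8, 4.0]
tool_rot: [-3.141, -0.003, -3.141]
wrist_force: [0.6, -0.5, -1.7]
grip_width: 0.201
```

Request:
play_rows(moves=[[[0,0,0,0.02,0,0,1],[0,0,0,0.05,0,0,1],[0,0,0,0.09,0,0,1],[0,0,0,0.13,0,0,1],[0,0,0,0.17,0,0,1],[0,0,0,0.21,0,0,1],[0,0,0,0.25,0,0,1],[0,0,0,0.29,0,0,1],[0,0,0,0.32,0,0,1],[0,0,0,0.34,0,0,1]]])

```text
clock: 5.0
tcp_pos: [438.0, 223.9, 5.0]
tool_rot: [-3.141, -0.0, -3.141]
wrist_force: [-0.0, -0.1, -1.1]
grip_width: 0.204
```

Request:
play_rows(moves=[[[0,0,0,0.02,0,0,1],[0,0,0,0.05,0,0,1],[0,0,0,0.09,0,0,1],[0,0,0,0.13,0,0,1],[0,0,0,0.16,0,0,1],[0,0,0,0.18,0,0,1],[0,0,0,0.19,0,0,1],[0,0,0,0.1967,0,0,1],[0,0,0,0.1967,0,0,1]]])

```text
clock: 5.9
tcp_pos: [380.1, 224.1, 5.1]
tool_rot: [3.141, 0.0, -3.142]
wrist_force: [-0.0, -0.5, -1.3]
grip_width: 0.199
```

```bash
python3 - <<'E'
from h import *
a=snap('top','t2');b=snap('side','s2')
r=lambda i,x,y,w,h,s:cv2.resize(i[y:y+h,x:x+w,::-1],None,fx=s,fy=s,interpolation=cv2.INTER_CUBIC)
cv2.imwrite('pics/z3.png',np.hstack([r(a,180,170,80,80,5),r(b,260,210,80,80,5)]))
E
```

```text
(no output)
```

View pics/z3.png

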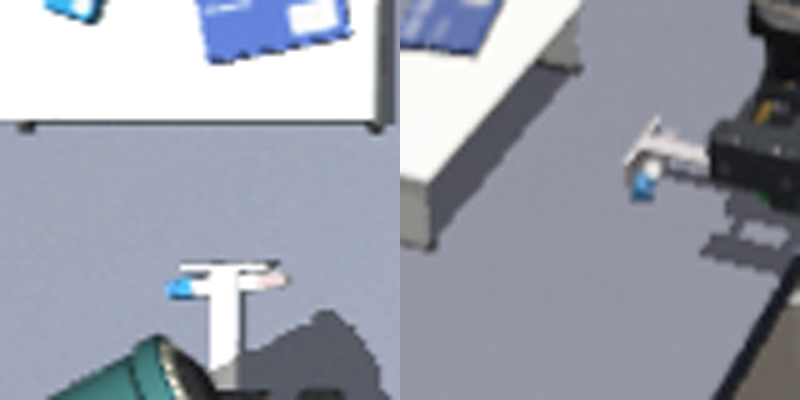

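The blue tube is out, lying beside the lip with its cap at top px (216,228) and closed end at (237,226). Now lay the probe back at its old place.

```bash
python3 - <<'E'
from h import *
json.dump([380,224,5,180],open('cmd.json','w'))
plan((380,224,70,180),(425,393.5,70,183.2))
plan((425,393.5,4,183.2))
E
```

```text
(380, 224, 70, 180) [0.0, 0.0, 0.0, 0.0, 0.0, -0.2167]
(425, 393.5, 70, 183.2) [0.0, 0.0, -0.0711, -0.15, 0.565, -0.2167]
(425, 393.5, 4, 183.2) [0.0, 0.0, 0.0, -0.0, -0.0, 0.22]
```

Request:
play_rows(moves=[[[0,0,0,0,0,-0.08,1],[0,0,0,0,0,-0.2167,1],[0,0,-0.0711,-0.04,0.14,-0.2167,1],[0,0,-0.0711,-0.08,0.28,-0.2167,1],[0,0,-0.0711,-0.12,0.42,-0.2167,1],[0,0,-0.0711,-0.15,0.53,-0.2167,1],[0,0,-0.0711,-0.15,0.565,-0.2167,1],[0,0,-0.0711,-0.15,0.565,-0.2167,1]]])

```text
clock: 6.8
tcp_pos: [425.1, 394.6, 69.7]
tool_rot: [-3.141, -0.0, -3.084]
wrist_force: [-0.4, -0.2, -1.0]
grip_width: 0.199
```

Request:
play_rows(moves=[[[0,0,0,0,0,0.1,1],[0,0,0,0,0,0.17,1],[0,0,0,0,0,0.21,1],[0,0,0,0,0,0.22,1],[0,0,0,0,0,0.22,1],[0,0,0,0,0,0.22,0.6],[0,0,0,0,0,0.22,0.4],[0,0,0,0,0,0.22,0.4],[0,0,0,0,0,0.22,0.4],[0,0,0,0,0,-0.1,0.4]]])

```text
clock: 7.8
tcp_pos: [419.9, 389.2, 47.2]
tool_rot: [-3.132, -0.012, -3.086]
wrist_force: [0.2, -0.4, -0.5]
grip_width: 0.593
```

```bash
python3 - <<'E'
from h import *
a=snap('top','t3');b=snap('side','s3')
r=lambda i,x,y,w,h,s:cv2.resize(i[y:y+h,x:x+w,::-1],None,fx=s,fy=s,interpolation=cv2.INTER_CUBIC)
cv2.imwrite('pics/z4.png',np.hstack([r(a,160,200,80,80,5),r(b,260,220,80,80,5)]))
def lab(im,n,name,lo,hi,box,z):
    h=cv2.cvtColor(im,cv2.COLOR_RGB2HSV);x,y,w,hh=box
    p=cv2.findNonZero(cv2.inRange(h[y:y+hh,x:x+w],lo,hi))
    if p is None:return print(name,None)
    q=p.reshape(-1,2).mean(0)+(x,y);print(n,name,len(p),q,ray(n,q,z).round(1))
lab(a,'top','bluecap',(95,80,60),(120,255,255),(205,210,40,40),8)
lab(b,'side','bluecap',(95,80,60),(120,255,255),(298,235,25,25),8)
lab(a,'top','barrel',(0,0,190),(180,60,255),(205,210,40,40),7)
lab(b,'side','barrel',(0,0,190),(180,60,255),(300,230,25,25),7)
E
```

```text
top bluecap 21 [215.14285714 227.57142857] [487.6 259.9   8. ]
side bluecap 2 [308.  245.5] [490.2 247.    8. ]
top barrel 927 [228.82092772 229.48220065] [480.4 212.3   7. ]
barrel None
```

View pics/z4.png

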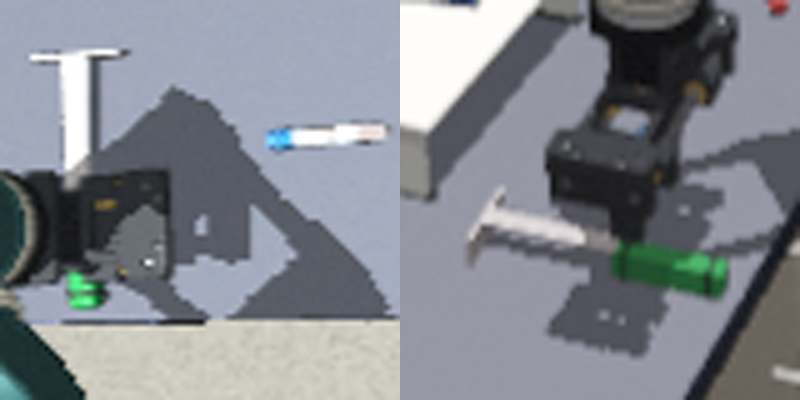

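Request:
play_rows(moves=[[[0,0,0,0,0,0,0.4],[0,0,0,0,0,0,0.4]]])

```text
clock: 8.1
tcp_pos: [424.6, 393.2, 53.5]
tool_rot: [-3.141, -0.001, -3.086]
wrist_force: [-0.7, 0.7, -0.1]
grip_width: 0.601
```

```bash
python3 - <<'E'
from h import *
s=sensors.observe();print(s['tcp_pos'],np.degrees(s['tool_rot']))
c=ray('top',(213.2,228),8)[:2];e=ray('top',(237.3,226.2),6.5)[:2]
d=(c-e)/np.linalg.norm(c-e);print('ends',c,e,np.linalg.norm(c-e),'dir',np.degrees(np.arctan2(d[1],d[0])))
mid=(c+e)/2-d*8.5;print('lostmid',mid)
# red tube: cap centroid and closed end
c=ray('top',(275.5,235.6),8)[:2];e=ray('top',(293.8,223.9),6.5)[:2];d=(c-e)/np.linalg.norm(c-e);print('red',c,e,np.degrees(np.arctan2(d[1],d[0])),'mid',c-d*41.5)
E
```

```text
[424.5538143  393.16743542  53.51209396] [-1.79970247e+02 -3.79579681e-02 -1.76797960e+02]
ends [486.19705224 266.6331867 ] [491.48249624 182.81558026] 83.98408818692747 dir 93.60822986458294
lostmid [489.37471217 216.24123304]
red [456.88265787  49.16305046] [496.99022784 -14.97420314] 122.01937659438427 mid [478.88620817  13.97649374]
```

```bash
python3 - <<'E'
from h import *
json.dump([425,393.5,54,183.2],open('cmd.json','w'))
plan((425,393.5,110,183.2),(489.4,216.2,110,139))
plan((489.4,216.2,60,94))
plan((489.4,216.2,3,94))
E
```

```text
(425, 393.5, 110, 183.2) [0.0, 0.0, 0.0, 0.0, 0.0, -0.1867]
(489.4, 216.2, 110, 139) [0.0, -0.0, 0.9822, -0.1813, -0.6021, -0.1867]
(489.4, 216.2, 60, 94) [0.0, -0.0, 1.0, 0.0, -0.0, 0.1667]
(489.4, 216.2, 3, 94) [0.0, 0.0, 0.0, 0.0, -0.0, 0.19]
```

Request:
play_rows(moves=[[[0,0,0,0,0,-0.1867,0.4],[0,0,0,0,0,-0.1867,0.4],[0,0,0.9822,-0.1813,-0.6021,-0.1867,0.4],[0,0,0.9822,-0.1813,-0.6021,-0.1867,0.4],[0,0,0.9822,-0.1813,-0.6021,-0.1867,0.4],[0,0,0.9822,-0.1813,-0.6021,-0.1867,0.4],[0,0,0.9822,-0.1813,-0.6021,-0.1867,0.4],[0,0,0.9822,-0.1813,-0.6021,-0.1867,0.4],[0,0,0.9822,-0.1813,-0.6021,-0.1867,0.4],[0,0,0.9822,-0.1813,-0.6021,-0.1867,0.4]]])

```text
clock: 9.1
tcp_pos: [488.8, 216.7, 109.4]
tool_rot: [-3.141, -0.001, 2.429]
wrist_force: [-0.2, 0.9, -0.7]
grip_width: 0.601
```

Request:
play_rows(moves=[[[0,0,1,0,0,0.1667,0.4],[0,0,1,0,0,0.1667,0.4],[0,0,1,0,0,0.1667,0.4],[0,0,1,0,0,0.1667,0.4],[0,0,1,0,0,0.1667,0.4],[0,0,1,0,0,0.1667,0.4],[0,0,1,0,0,0.1667,0.4],[0,0,1,0,0,0.1667,0.4]]])

```text
clock: 9.9
tcp_pos: [489.1, 216.8, 59.9]
tool_rot: [-3.141, 0.0, 1.644]
wrist_force: [0.3, 0.8, 0.3]
grip_width: 0.601
```

Request:
play_rows(moves=[[[0,0,0,0,0,0.1,0.4],[0,0,0,0,0,0.17,0.4],[0,0,0,0,0,0.19,0.4],[0,0,0,0,0,0.19,0.6],[0,0,0,0,0,0.19,0.8],[0,0,0,0,0,0.19,1],[0,0,0,0,0,0.19,1],[0,0,0,0,0,0.19,1],[0,0,0,0,0,0.19,1],[0,0,0,0,0,0.19,1]]], grip_force=12)

```text
clock: 10.9
tcp_pos: [489.7, 216.3, 3.5]
tool_rot: [3.141, -0.0, 1.641]
wrist_force: [0.1, -0.2, 2.4]
grip_width: 0.141
```

```bash
python3 - <<'E'
from h import *
plan((489.4,216.2,120,94),(497,-50,120,79.7))
plan((503.5,-215.3,120,79.7),(503.5,-215.3,75,79.7))
plan((503.5,-215.3,55,79.7),(503.5,-215.3,40.5,79.7))
E
```

```text
(489.4, 216.2, 120, 94) [0.0, 0.0, 0.0, 0.0, 0.0, -0.39]
(497, -50, 120, 79.7) [0.0, -0.0, 0.3178, -0.8869, -0.0366, -0.39]
(503.5, -215.3, 120, 79.7) [0.0, 0.0, 0.0, -0.5382, 0.1198, 0.0]
(503.5, -215.3, 75, 79.7) [0.0, 0.0, 0.0, -0.5382, 0.1198, 0.15]
(503.5, -215.3, 55, 79.7) [0.0, 0.0, 0.0, -0.0, -0.0, 0.0667]
(503.5, -215.3, 40.5, 79.7) [0.0, 0.0, 0.0, -0.0, -0.0, 0.115]
```

Request:
play_rows(moves=[[[0,0,0,0,0,-0.1,1],[0,0,0,0,0,-0.25,1],[0,0,0,0,0,-0.39,1],[0,0,0.3178,-0.13,-0.005,-0.39,1],[0,0,0.3178,-0.26,-0.01,-0.39,1],[0,0,0.3178,-0.4,-0.016,-0.39,1],[0,0,0.3178,-0.54,-0.022,-0.39,1],[0,0,0.3178,-0.68,-0.028,-0.39,1],[0,0,0.3178,-0.8,-0.033,-0.39,1],[0,0,0.3178,-0.8869,-0.0366,-0.39,1]]])

```text
clock: 11.9
tcp_pos: [496.6, -52.2, 120.0]
tool_rot: [3.141, 0.0, 1.39]
wrist_force: [0.2, 0.7, -0.2]
grip_width: 0.138
```

Request:
play_rows(moves=[[[0,0,0,-0.12,0.027,0,1],[0,0,0,-0.25,0.055,0,1],[0,0,0,-0.38,0.085,0,1],[0,0,0,-0.49,0.11,0,1],[0,0,0,-0.5382,0.1198,0.03,1],[0,0,0,-0.5382,0.1198,0.1,1],[0,0,0,-0.5382,0.1198,0.15,1],[0,0,0,-0.5382,0.1198,0.15,1],[0,0,0,-0.5382,0.1198,0.15,1]]])

```text
clock: 12.8
tcp_pos: [502.8, -214.2, 74.2]
tool_rot: [-3.14, -0.001, 1.392]
wrist_force: [0.5, -0.7, -0.1]
grip_width: 0.14
```

```bash
python3 - <<'E'
from h import *
a=snap('top','t4');b=snap('side','s4')
r=lambda i,x,y,w,h,s:cv2.resize(i[y:y+h,x:x+w,::-1],None,fx=s,fy=s,interpolation=cv2.INTER_CUBIC)
cv2.imwrite('pics/z5.png',np.hstack([r(a,310,180,70,80,5),r(b,310,160,80,80,5)]))
print(proj('side',(503.5,-215.3,43)),proj('top',(503.5,-215.3,43)))
E
```

```text
[345.20266287 181.66884805] [351.90002005 220.62241724]
```

View pics/z5.png

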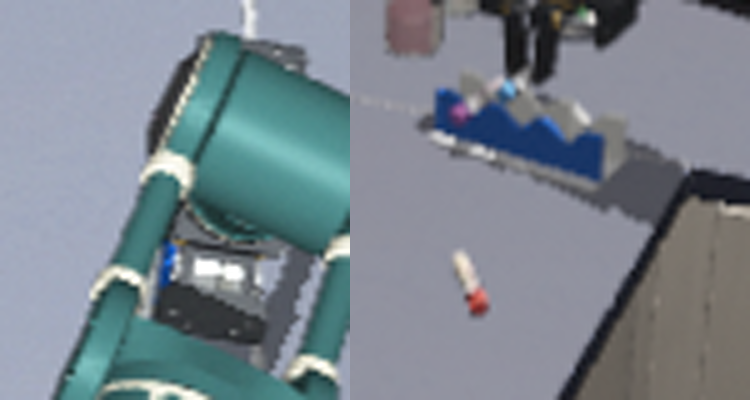

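Side view: blue cap at (341.6,178) is 10 px along from purple (331.6,182.4), which equals one 48 mm groove pitch. It is over groove1, so lower it.

Request:
play_rows(moves=[[[0,0,0,0,0,0.04,1],[0,0,0,0,0,0.07,1],[0,0,0,0,0,0.09,1],[0,0,0,0,0,0.105,1],[0,0,0,0,0,0.115,1],[0,0,0,0,0,0.115,1],[0,0,0,0,0,0.115,1]]])

```text
clock: 13.6
tcp_pos: [502.4, -214.8, 40.1]
tool_rot: [-3.139, -0.001, 1.391]
wrist_force: [-3.1, 1.5, 0.4]
grip_width: 0.14
```

Request:
play_rows(moves=[[[0,0,0,0,0,0,0.83],[0,0,0,0,0,0,0.8],[0,0,0,0,0,0,0.75],[0,0,0,0,0,0,0.68],[0,0,0,0,0,0,0.68],[0,0,0,0,0,0,0.68],[0,0,0,0,0,-0.08,0.68],[0,0,0,0,0,-0.2,0.68],[0,0,0,0,0,-0.2983,0.68],[0,0,0,0,0,-0.2983,0.68]]])

```text
clock: 14.6
tcp_pos: [507.0, -216.9, 135.2]
tool_rot: [3.132, 0.003, 1.391]
wrist_force: [0.6, 0.4, 0.3]
grip_width: 0.317
```

```bash
python3 - <<'E'
from h import *
json.dump([503.5,-215.3,130,79.7],open('cmd.json','w'))
plan((480,13,130,120))
plan((480,13,60,122),(480,13,3,122))
E
```

```text
(480, 13, 130, 120) [0.0, 0.0, -0.8956, 0.7347, -0.2131, -0.0]
(480, 13, 60, 122) [-0.0, 0.0, -0.0444, 0.0, -0.0, 0.2333]
(480, 13, 3, 122) [-0.0, 0.0, -0.0444, 0.0, -0.0, 0.4233]
```

Request:
play_rows(moves=[[[0,0,-0.8956,0.12,-0.035,0,0.5],[0,0,-0.8956,0.27,-0.08,0,0.5],[0,0,-0.8956,0.42,-0.12,0,0.5],[0,0,-0.8956,0.56,-0.16,0,0.5],[0,0,-0.8956,0.69,-0.2,0,0.5],[0,0,-0.8956,0.7347,-0.2131,0,0.5],[0,0,-0.8956,0.7347,-0.2131,0,0.5],[0,0,-0.8956,0.7347,-0.2131,0,0.5]]])

```text
clock: 15.4
tcp_pos: [480.0, 12.4, 129.7]
tool_rot: [-3.141, 0.0, 2.094]
wrist_force: [0.3, 0.1, -0.0]
grip_width: 0.495
```

Request:
play_rows(moves=[[[0,0,-0.0444,0,0,0.12,0.45],[0,0,-0.0444,0,0,0.26,0.45],[0,0,-0.0444,0,0,0.37,0.45],[0,0,-0.0444,0,0,0.4233,0.45],[0,0,-0.0444,0,0,0.4233,0.45],[0,0,-0.0444,0,0,0.4233,0.7],[0,0,-0.0444,0,0,0.4233,1],[0,0,-0.0444,0,0,0.4233,1],[0,0,-0.0444,0,0,0.4233,1],[0,0,-0.0444,0,0,0.4233,1]]])

```text
clock: 16.4
tcp_pos: [480.1, 12.9, 3.2]
tool_rot: [3.141, 0.0, 2.129]
wrist_force: [-0.0, -0.1, 0.0]
grip_width: 0.141
```

Request:
play_rows(moves=[[[0,0,0,0,0,0,1],[0,0,0,0,0,0,1]]])

```text
clock: 16.6
tcp_pos: [480.1, 13.1, 3.1]
tool_rot: [3.141, 0.0, 2.129]
wrist_force: [-0.0, 0.1, -0.2]
grip_width: 0.139
```

```bash
python3 - <<'E'
from h import *
print(sensors.observe()['grip_width'])
a=snap('top','t5');b=snap('side','s5')
r=lambda i,x,y,w,h,s:cv2.resize(i[y:y+h,x:x+w,::-1],None,fx=s,fy=s,interpolation=cv2.INTER_CUBIC)
cv2.imwrite('pics/z6.png',np.hstack([r(a,315,185,60,65,6),r(b,310,165,70,65,6)]))
json.dump([480,13,3,122],open('cmd.json','w'))
plan((480,13,120,122),(455.5,-206.7,120,79.7),(455.5,-206.7,75,79.7))
plan((455.5,-206.7,40.5,79.7))
E
```

```text
0.13901201477193628
(480, 13, 120, 122) [0.0, 0.0, 0.0, 0.0, 0.0, -0.39]
(455.5, -206.7, 120, 79.7) [0.0, -0.0, 0.94, -0.5778, -0.4573, -0.39]
(455.5, -206.7, 75, 79.7) [0.0, -0.0, 0.94, -0.5778, -0.4573, -0.24]
(455.5, -206.7, 40.5, 79.7) [0.0, 0.0, 0.0, -0.0, -0.0, 0.115]
```

View pics/z6.png

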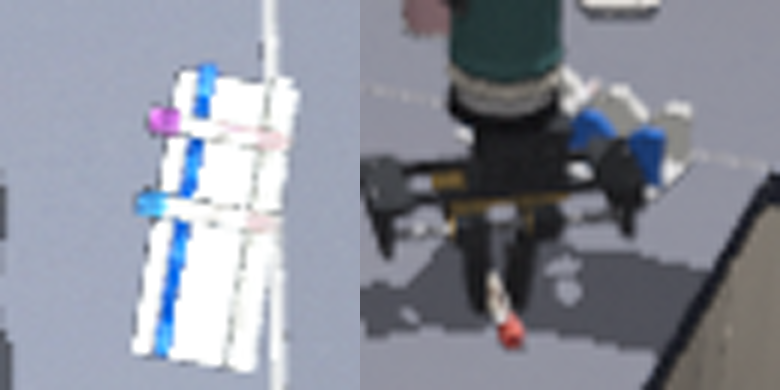

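Request:
play_rows(moves=[[[0,0,0,0,0,-0.1,1],[0,0,0,0,0,-0.25,1],[0,0,0,0,0,-0.39,1],[0,0,0.2,-0.1,-0.08,-0.39,1],[0,0,0.4,-0.2,-0.16,-0.39,1],[0,0,0.58,-0.3,-0.24,-0.39,1],[0,0,0.76,-0.4,-0.32,-0.39,1],[0,0,0.94,-0.5,-0.4,-0.39,1],[0,0,0.94,-0.5778,-0.4573,-0.39,1],[0,0,0.94,-0.5778,-0.4573,-0.39,1]]])

```text
clock: 17.7
tcp_pos: [455.4, -209.6, 120.3]
tool_rot: [3.141, 0.001, 1.388]
wrist_force: [0.4, 0.8, -0.2]
grip_width: 0.138
```

Request:
play_rows(moves=[[[0,0,0,0,0,0.08,1],[0,0,0,0,0,0.15,1],[0,0,0,0,0,0.19,1],[0,0,0,0,0,0.22,1],[0,0,0,0,0,0.24,1],[0,0,0,0,0,0.255,1],[0,0,0,0,0,0.265,1],[0,0,0,0,0,0.265,1],[0,0,0,0,0,0.265,1]]])

```text
clock: 18.6
tcp_pos: [455.5, -206.6, 40.8]
tool_rot: [3.142, -0.0, 1.391]
wrist_force: [-0.7, 0.7, 0.3]
grip_width: 0.136
```

Request:
play_rows(moves=[[[0,0,0,0,0,0.002,0.83],[0,0,0,0,0,0.002,0.8],[0,0,0,0,0,0.002,0.75],[0,0,0,0,0,0.002,0.68],[0,0,0,0,0,0.002,0.68],[0,0,0,0,0,0.002,0.68],[0,0,0,0,0,-0.08,0.68],[0,0,0,0,0,-0.2,0.68],[0,0,0,0,0,-0.35,0.68],[0,0,0,0,0,-0.35,0.68]]])

```text
clock: 19.6
tcp_pos: [459.9, -208.9, 152.3]
tool_rot: [3.13, 0.004, 1.391]
wrist_force: [0.8, -1.0, 1.5]
grip_width: 0.325
```

Request:
play_rows(moves=[[[0,0,0,0.15,0,-0.1,0.5],[0,0,0,0.3,0,-0.1,0.5],[0,0,0,0.45,0,-0.1,0.5],[0,0,0,0.6,0,-0.1,0.5],[0,0,0,0.75,0,-0.1,0.5],[0,0,0,0.75,0,-0.1,0.5],[0,0,0,0.75,0,-0.1,0.5]]])

```text
clock: 20.3
tcp_pos: [495.3, 15.5, 174.8]
tool_rot: [-3.141, 0.001, 1.394]
wrist_force: [-0.5, -0.4, -0.1]
grip_width: 0.501
```

```bash
python3 - <<'E'
from h import *
a=snap('top','t6');b=snap('side','s6')
r=lambda i,x,y,w,h,s:cv2.resize(i[y:y+h,x:x+w,::-1],None,fx=s,fy=s,interpolation=cv2.INTER_CUBIC)
cv2.imwrite('pics/z7.png',np.vstack([np.hstack([r(a,315,185,60,65,5),r(b,310,150,80,65,5)]),r(a,140,150,175,115,4)[:275,:700]]))
for n,im,box in(('top',a,(330,195,30,55)),('side',b,(320,165,60,45))):
  h=cv2.cvtColor(im,cv2.COLOR_RGB2HSV);x,y,w,hh=box
  for nm,lo,hi in(('purple',(130,60,60),(165,255,255)),('red',(0,120,80),(8,255,255)),('bluecap',(96,60,150),(106,255,255))):
    p=cv2.findNonZero(cv2.inRange(h[y:y+hh,x:x+w],lo,hi))
    if p is not None: q=p.reshape(-1,2).mean(0)+(x,y);print(n,nm,len(p),ray(n,q,43)[:2].round(1))
E
```

```text
top purple 22 [ 558.6 -182.7]
top red 18 [ 463.8 -164.2]
top bluecap 62 [ 506.7 -187.5]
side purple 17 [ 530.5 -180.8]
side red 6 [ 463.1 -166.1]
side bluecap 6 [ 509.5 -184.2]
```

View pics/z7.png

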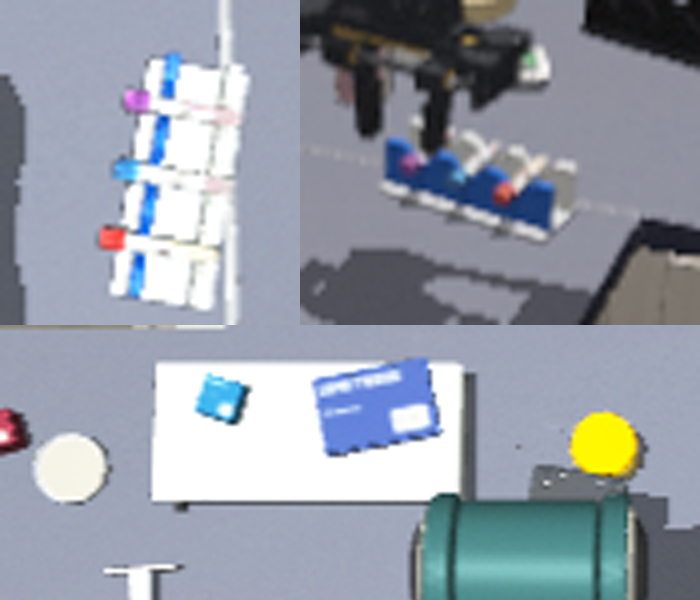

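```bash
python3 - <<'E'
from h import *
print('blue cap',ray('top',(339.6,218.8),43)[:2],'speed',abs(sensors.observe()['qd']).max())
close_job()
E
```

```text
blue cap [ 510.28952045 -173.28903223] speed 0.02002416258631122
the job is handed in; nothing more can be done
```

I finished the job and handed it in at about 20 s on the robot clock. `close_job()` gives no verdict, so the results below come from my own last checks.

- **Probe and blue tube:** I dragged the blue-capped tube out to x≈490, about 107 mm in front of the riser. I then laid the probe back flat where it first lay and released it.
- **Cradle:** the blue tube went into groove1 and the red tube into groove0, both with caps on the blue rail's side.

What the last pictures showed:

- **Tubes:** all three lie parallel, one per notch. The red cap is within about 1–2 mm of where it should be in both views. The blue cap is within about 1 mm, read by eye from the top picture. The purple cap moved about 1 mm in the top view, which is measuring noise.
- **Bystanders:** the cup and dish look unmoved. I never went near the jar and did not measure it.
- **Robot:** the gripper was open, high above the bench and touching nothing.

Two automatic checks disagreed:

- The side view placed the purple cap 28 mm off, because its colour mask probably caught something else there. The side picture itself shows it in place.
- The blue-cap colour masks picked up the blue rail, so I relied on the by-eye reading instead.

Lowering the blue tube met about 3 N sideways from the groove wall before release.

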